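# Lock the pattern frame and hold the light-box shutter half open

## Task

On the shadow-puppet light box, turn the turnbutton fully across the edge of the closed pattern frame so that the frame is locked down. Then slide the shutter's tab along its slot against the spring to half of its travel, so that half of the window is uncovered, and finish while still holding it steady there with the gripper: do not let go, it springs shut. Keep the frame down and leave the other things on the table and the box where they are.

Things in the scene. Friction and masses are not known exactly. Their poses are not given: they have to be found in the camera images.
- lantern: the light box: plywood case with a flat, mostly bare aluminium deck, 220 (x) x 270 (y) x 80 high mm, fixed at a changing place and yaw. Origin under its centre on the table, z up, its -x side looks roughly to the robot. The slot of the shutter tab runs along its y at x -55; engraved ticks beside the slot mark the tab's closed (y -30), half (y 0, long tick) and full (y 30) places.
- window (a point): centre of the 60 x 60 mm window, at deck height (box frame: x 40, y 0); axes as the box's. The wooden pattern frame, 110 x 110 mm, 8 thick, bars 20 wide, lies on the deck round it, centred on it. The dark shutter plate shows below the window, white where it is uncovered.
- frame (a joint): hinge of the pattern frame at its +x edge, rad: 0 lying shut on the deck (as it starts), grows as its -x edge lifts. It lies there by its weight (0.15 kg).
- turnbutton (a joint): angle of the turnbutton about its upright pivot, rad, counter-clockwise from above: at 0 its arm points along the box's -x, beside the frame (unlocked); at 1.57 it points along the box's -y, across the frame's edge (locked); stops at 0 and 1.6. Starts between 0 and 0.4. Stays where left; friction 0.05 N m.
- wing_mid (a point): centre of the turnbutton's dark steel thumb wing, on the pivot axis (box frame: x 40, y 85), 30 mm above the deck. Upright plate 32 long (along the arm) x 10 thick, from 16 to 44 mm above the deck. Site axes turn with it: the arm points along -x. The flat arm below it is 16 wide, 10.5 to 16.5 mm above the deck, and clears the frame's top (8 mm).
- button_end (a point): end of the turnbutton's flat arm, 49 mm from the pivot axis, 13.5 mm above the deck
- shutter (a joint): travel of the sprung shutter, m: 0 shut, 0.06 fully open, 0.03 half; opening is along the box's +y. Spring pushes it shut with 3 N at 0, 7.5 N at 0.03, 12 N at 0.06.
- tab_mid (a point): centre of the shutter's black plastic tab, 20 mm above the deck; axes as the box's. The tab is an upright plate 24 (x) x 12 (y) mm standing up from the slot to 38 mm above the deck, and slides with the shutter.
- pincushion: bystander: low round blue pincushion, 48 mm across, 27 high, loose on the deck beside the pattern frame on the box's -y side; origin under its centre
- tape_roll: bystander: roll of brown tape lying flat, 90 mm across, 24 high, in front of the light box; origin under its centre
- glue_bottle: bystander: white bottle, 64 mm across, 170 high, left of the light box; origin under its centre
- paint_jar: bystander: capped glass jar, 60 mm across, 75 high, right of the light box; origin under its centre
- water_cup: bystander: grey cup, 80 mm across, 90 high; origin under its centre
- brush: bystander: paint brush lying on the table in front of the light box; origin under its centre
- foam_figure: bystander: white three-bulge foam figure, 76 mm across, 148 high; origin under its centre

How it is judged:
By the outcome, as a careful person would: the job done as asked, in the order asked, and still so for the second after the job is handed in, while the arm keeps its last pose, push and grip.
It also fails if it takes over 42 s, if anything falls off the work surface, if the arm or the gripper's body presses on something with over 40 N, if the wrist force passes 120 N, or if a joint passes its speed limit or range.

## Robot

A 6-joint arm with a two-finger parallel gripper is mounted at the origin on the work surface. World frame = base frame: x ahead of the robot, y to its left, z up, the work surface at z = 0. Lengths are in mm, angles in rad, forces in N, time in s.
With the tool pointing down it reaches from about 225 to 875 mm from the base axis. Payload 3.4 kg.
Tool frame: the origin (TCP) lies midway between the tips of the shut fingers; the grasp point (between the pads) lies env.tcp_to_grasp behind it (env.tcp_to_grasp is the distance from the TCP to the grasp point, in mm); z points along the fingers, y is the line along which they close (so a half turn about z gives the same grasp; the last joint's range is limited). The gripper opens to 85 mm and grips with 20 to 120 N. Pads are 22 mm wide; open, the fingers measure 114 mm over their backs; the gripper's body (76 mm by 85 mm) begins 54 mm behind the grasp point. The pads swing forward as they close: fully open they stand 13 mm farther back than shut.
Start: joints at [1.032, 0.276, 1.505, -0, 1.361, -0.121], TCP at [233.327, 525.568, 231.328] pointing down, gripper open.
Joint ranges: [-2.89, 2.89], [-0.75, 2.08], [0.22, 2.7], [-1.18, 4.32], [0.11, 2.71], [-2.7, 2.7]. Speed limits (rad/s): [2.57, 2.57, 3.14, 3.14, 3.14, 3.14].

## Interface

Orientations are given as a rotation vector (axis times angle).
In Python, from rig import env gives the robot as it stands.
- The arm moves only by the tool drive_tool, never from a script. Its argument "increments" is a list that holds one entry, the list of rows, each a list of 7 numbers: the shift along the tool's x, y, z in m, then the turn, a rotation vector about the tool's x, y, z in rad, then the opening, from 0 (shut) to 1 (fully open). In form: [[[dx, dy, dz, wx, wy, wz, claw], ...]]. A call has 1 to 8 rows; each row shifts and turns the commanded pose from where the row before left it, along the tool's axes as they then stand; what a row does not reach is not made up. A row lasts 1/10 s, in which the tool goes at most 50 mm and 8.59 degrees, less where a joint would pass 70% of its speed; a pose out of reach is approached as far as the arm can. A call with a gripper value outside its range is refused whole. The fingers move at their own pace and stop on an object; "grip_force" is the grip in N (left out, the last holds). Time passes only in rows, so rows that do not move let the fingers close. It gives the time, the measured TCP pose, the force, the opening and the grip force at its end, in the units of the state.
- env.get_state(): the state, without advancing time (a new reading comes with each control period).
- env.read_camera(name): name is "scene" or "top"; returns a dict with "img" (384x512x3 uint8, red, green, blue), "fx", "fy", "cx", "cy" (pixels), "R" (3x3) and "t" (3): a world point X has camera coordinates R X + t. Camera axes: x right, y down, z forward; pixel columns grow to the right and rows downward; lengths in mm; the calibration is good to about 2 mm. A picture is of the moment at which its call begins. There is no depth.
- env.close_job(): hands the job in; it is judged then, once.
The state is a dict: "time": time; "q": joint angles; "qvel": joint speeds; "tau": joint torques, N m; "ee_pos": TCP position; "eef_rot": TCP orientation; "wrist_force": force on the tool from outside, world axes, zero at the start; "moment": the same for the moment, N m; "width": finger opening in mm; "finger_force": force on a finger pad.
Only numpy, scipy, OpenCV 4.12 (cv2) and the standard library are available. Lean on these libraries where they do the work, as an engineer would, in place of code of your own. Each camera call takes 0.05 s, during which the arm holds its last target. There are 200 camera calls.

## Working session

There is one attempt and no reset: what is moved stays moved. The work goes in short steps, Python scripts to look and compute and a tool call to move; the robot and the scene stay as the last step left them, time stands still between calls to the robot, and variables do not carry over. Pictures are saved under pics/ and viewed, at most 10 in all, crops included, and the job is handed in when it is done.

Besides the shell and the picture viewer there is one more tool, called after ">>>" in YAML: its name, and indented under it one key for each argument. drive_tool: Moves the arm, as the interface text tells. Its arguments: {"type":"object","properties":{"increments":{"type":"array"},"grip_force":{"type":"number"}},"required":["increments"]}

```bash
mkdir -p pics; python3 - <<'E'
from rig import env
import cv2,pickle
d={}
for n in("scene","top"):
    c=env.read_camera(n);d[n]=c;cv2.imwrite(f"pics/{n}0.png",c["img"][:,:,::-1]);print(n,c["fx"],c["cx"],c["cy"],c["R"],c["t"])
pickle.dump(d,open("c0.pkl","wb"))
s=env.get_state();print(s,env.tcp_to_grasp)
E
```

```text
scene 466.78410360502437 254.48465307168684 187.52718541021426 [[ 0.84506611  0.53461669  0.00694717]
 [ 0.44085395 -0.68938645 -0.5747992 ]
 [-0.30250796  0.48880601 -0.818265  ]] [-483.85046174 -197.56223193 1966.56341641]
top 404.6824282294471 251.398693729047 195.3917708789095 [[ 0.01775981 -0.99952161  0.02532091]
 [-0.98651568 -0.02163849 -0.16223004]
 [ 0.16270033 -0.0220983  -0.98642803]] [ -12.16553687  566.49585933 1162.14909107]
{'time': 0.1, 'q': array([ 1.03199034e+00,  2.76530600e-01,  1.50597825e+00,  1.33377508e-05,
        1.36071217e+00, -1.20969719e-01]), 'qvel': array([-0.00089066, -0.00096468, -0.00369272, -0.00060528,  0.00095425,
       -0.00058094]), 'tau': array([ 1.30689641e-03, -4.17698336e+01, -2.46406406e+01, -2.62722569e-04,
        5.80759413e-03,  2.72780932e-05]), 'ee_pos': array([233.07266653, 525.14148208, 230.5381437 ]), 'eef_rot': array([-6.51463737e-01, -3.07275154e+00,  2.41285695e-03]), 'wrist_force': array([0.27121997, 0.56545039, 0.60034595]), 'moment': array([0.00011984, 0.04253052, 0.00685828]), 'finger_force': 0.0, 'width': 85.16762464927504} 18.700000000000003
```

View pics/top0.png

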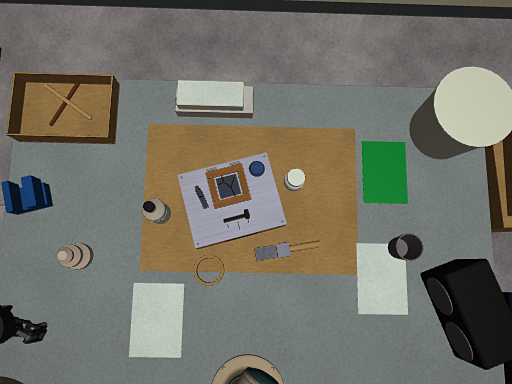

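View pics/scene0.png

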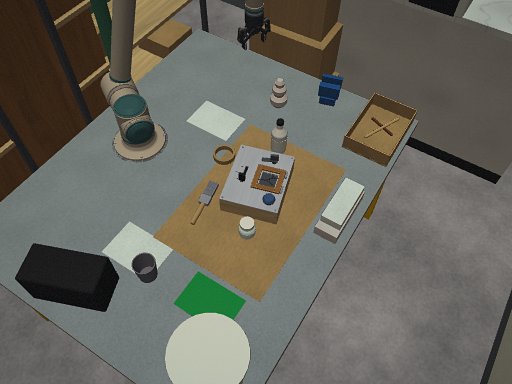

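The top view shows the deck with corners near (179,174), (267,153), (286,224) and (196,248). The turnbutton is near (202,196), the tab near (240,216), the frame near (229,185) and the pincushion near (257,168). I'll measure these next.

```bash
cat >h.py <<'E'
import numpy as np,cv2
def ray(c,u,v,z):
    K=np.array([[c["fx"],0,c["cx"]],[0,c["fy"],c["cy"]],[0,0,1]])
    d=c["R"].T@np.linalg.solve(K,[u,v,1]);o=-c["R"].T@c["t"]
    return o+d*(z-o[2])/d[2]
def proj(c,X):
    p=c["R"]@np.asarray(X,float)+c["t"];return np.array([c["fx"]*p[0]/p[2]+c["cx"],c["fy"]*p[1]/p[2]+c["cy"]])
E
python3 - <<'E'
from h import *
import pickle
d=pickle.load(open("c0.pkl","rb"));c=d["top"];im=c["img"]
hsv=cv2.cvtColor(im,cv2.COLOR_RGB2HSV)
m=((hsv[...,2]>150)&(hsv[...,1]<50)).astype(np.uint8)
k=np.zeros_like(m);k[145:255,172:284+6]=1;m*=k
m=cv2.morphologyEx(m,cv2.MORPH_OPEN,np.ones((3,3)))
n,l,s,_=cv2.connectedComponentsWithStats(m);i=1+s[1:,4].argmax()
h=cv2.convexHull(np.argwhere(l==i)[:,::-1].astype(np.int32))
r=cv2.minAreaRect(h);print(r,s[i])
# deck points in world
P=np.array([ray(c,u,v,80)[:2] for u,v in h[:,0]],np.float32)
r=cv2.minAreaRect(P);print("world",r,cv2.boxPoints(r))
cen=np.array(r[0]);
B=cv2.boxPoints(r);e=[B[1]-B[0],B[2]-B[1]];L=max(e,key=np.linalg.norm)
if L[1]<0:L=-L
yaw=np.arctan2(-L[0],L[1]);print("yaw",yaw)
Rb=np.array([[np.cos(yaw),-np.sin(yaw)],[np.sin(yaw),np.cos(yaw)]])
for n,b in dict(wing=(40,85,30),tab=(-55,-30,20),win=(40,0,0),tabtop=(-55,-30,38),half=(-55,0,38)).items():
    X=[*(cen+Rb@b[:2]),80+b[2]];print(n,np.round(X,1),proj(c,X).round(1),proj(d["scene"],X).round(1))
np.save("box.npy",[*cen,yaw])
crop=cv2.resize(im[145:255,170:295],None,fx=6,fy=5.4,interpolation=cv2.INTER_CUBIC)
cv2.imwrite("pics/crop0.png",crop[:,:,::-1])
c2=cv2.resize(d["scene"]["img"][140:225,215:300],None,fx=7,fy=7,interpolation=cv2.INTER_CUBIC);cv2.imwrite("pics/crop1.png",c2[:,:,::-1])
E
```

```text
((230.7759552001953, 199.15975952148438), (75.30191040039062, 94.17569732666016), 75.0685806274414) [ 179  154  106   94 4740]
world ((550.163330078125, 57.79998016357422), (219.60179138183594, 270.0341796875), 15.968276977539062) [[ 407.45526   157.40054 ]
 [ 481.7431   -102.21415 ]
 [ 692.8714    -41.800583]
 [ 618.58356   217.81412 ]]
yaw 0.27869925
wing [565.2 150.5 110. ] [198.3 191.1] [274.2 157.3]
tab [505.5  13.8 100. ] [246.3 213.5] [241.4 176.3]
win [588.6  68.8  80. ] [227.9 185.5] [268.  179.2]
tabtop [505.5  13.8 118. ] [246.4 212.7] [241.4 173.4]
half [497.3  42.7 118. ] [235.9 215.5] [243.8 167.3]
```

View pics/crop0.png

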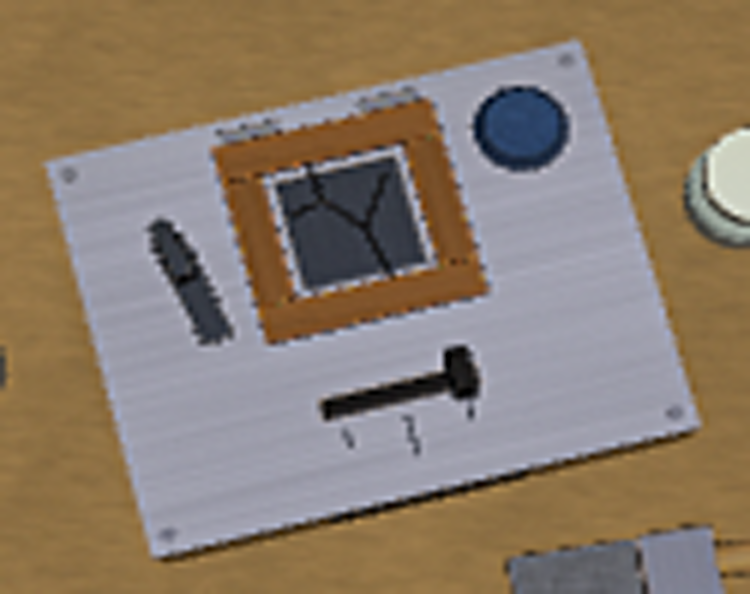

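View pics/crop1.png

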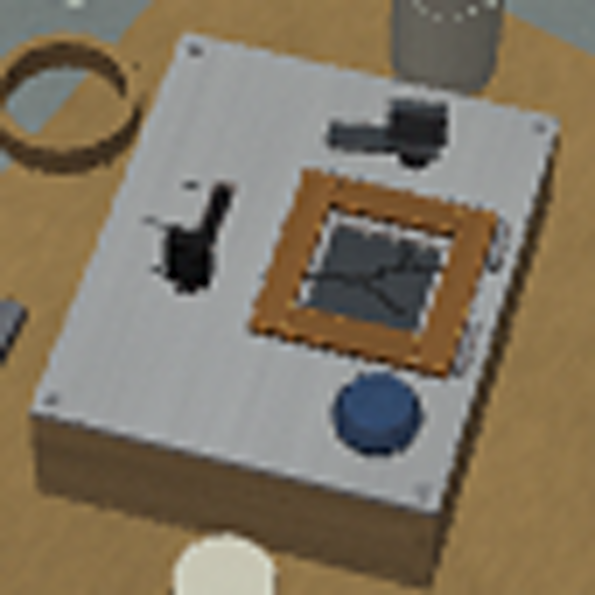

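The deck fit matches: the tab's predicted position (246.3,213.5) is close to the observed (246.7,213.9). The crops show the arm end near (206.7,207), a roughly 0.2 rad unlocked angle, and the glue bottle just left of the box.

```bash
cat >>h.py <<'E'
from scipy.spatial.transform import Rotation as Ro
bx,by,yaw=np.load("box.npy")
def b2w(x,y,z):
    c,s=np.cos(yaw),np.sin(yaw);return np.array([bx+c*x-s*y,by+s*x+c*y,80+z])
def w2b(X):
    c,s=np.cos(yaw),np.sin(yaw);x,y=X[0]-bx,X[1]-by;return np.array([c*x+s*y,-s*x+c*y,X[2]-80])
def go(s,P,psi=None):
    R=Ro.from_rotvec(s["eef_rot"]);cur=np.arctan2(*R.as_matrix()[[1,0],1])
    print("delta tool mm",(R.inv().apply(np.array(P)-s["ee_pos"])).round(1),"psi",cur.round(3),"tilt",R.as_matrix()[2].round(4),end=" ")
    if psi is not None: print("wz needed",np.round(cur-psi,3))
E
python3 - <<'E'
from h import *
from rig import env
import pickle
d=pickle.load(open("c0.pkl","rb"))
for n in d:
    c=d[n];g=cv2.cvtColor(c["img"],cv2.COLOR_RGB2HSV)
    w=proj(c,b2w(40,85,15)).astype(int)
    m=np.zeros(g.shape[:2],np.uint8);m[w[1]-18:w[1]+22,w[0]-18:w[0]+18]=1
    m&=(g[...,2]<110)&(g[...,1]<110)
    k,l,s,ce=cv2.connectedComponentsWithStats(m);i=1+s[1:,4].argmax()
    p=np.argwhere(l==i)[:,::-1];Q=np.array([w2b(ray(c,u,v,93.5)) for u,v in p])
    rr=np.hypot(Q[:,0]-40,Q[:,1]-85);f=Q[(rr>25)&(Q[:,0]<40)]
    v=f.mean(0)-[40,85,13.5];print(n,s[i],"angle",np.arctan2(-v[1],-v[0]).round(3),"far",rr.max().round(1))
    if n=="top":
        r=cv2.minAreaRect(Q[:,:2].astype(np.float32));print(r)
print("bottle cap",ray(d["top"],149,206,170))
s=env.get_state()
W=b2w(40,85,0);go(s,[W[0],W[1],230],None)
E
```

```text
scene [271 141  16  13 171] angle -1.351 far 108.1
top [195 186  14  23 137] angle 0.174 far 50.6
((25.42243194580078, 82.34585571289062), (71.4039077758789, 17.47052001953125), 10.77149486541748)
bottle cap [511.82762085 272.53871559 170.        ]
delta tool mm [-455.6 -207.6    0.8] psi 1.153 tilt [ 2.0e-04 -1.6e-03 -1.0e+00]
```

>>> drive_tool:
  increments:
    - [[-0.038,-0.0173,0,0,0,0,1],[-0.038,-0.0173,0,0,0,0,1],[-0.038,-0.0173,0,0,0,0,1],[-0.038,-0.0173,0,0,0,0,1],[-0.038,-0.0173,0,0,0,0,1],[-0.038,-0.0173,0,0,0,0,1],[-0.038,-0.0173,0,0,0,0,1],[-0.038,-0.0173,0,0,0,0,1]]
  grip_force: 25

```text
time: 0.9
ee_pos: [455.7, 274.2, 231.0]
eef_rot: [-0.651, -3.073, 0.0]
wrist_force: [1.0, 0.3, -0.3]
width: 85.6
finger_force: 0.0
```

>>> drive_tool:
  increments:
    - [[-0.038,-0.0173,0,0,0,0,1],[-0.038,-0.0173,0,0,0,0,1],[-0.038,-0.0173,0,0,0,0,1],[-0.038,-0.0173,0,0,0,0,1],[0,0,0,0,0,0.14,0.6],[0,0,0,0,0,0.14,0.6],[0,0,0,0,0,0.14,0.6],[0,0,0,0,0,0.14,0.6]]

```text
time: 1.7
ee_pos: [565.6, 150.5, 230.6]
eef_rot: [-1.484, -2.768, 0.001]
wrist_force: [-0.1, -0.9, 0.3]
width: 51.3
finger_force: 0.0
```

>>> drive_tool:
  increments:
    - [[0,0,0,0,0,0.14,0.6],[0,0,0,0,0,0.14,0.6],[0,0,0,0,0,0.14,0.6],[0,0,0,0,0,0.14,0.6],[0,0,0,0,0,0.14,0.6],[0,0,0,0,0,0.14,0.6],[0,0,0,0,0,0.14,0.6],[0,0,0,0,0,0.14,0.6]]

```text
time: 2.5
ee_pos: [565.5, 150.8, 230.8]
eef_rot: [-2.727, -1.558, 0.002]
wrist_force: [-1.2, -0.8, -0.0]
width: 51.7
finger_force: 0.0
```

>>> drive_tool:
  increments:
    - [[0,0,0,0,0,0.14,0.6],[0,0,0,0,0,0.14,0.6],[0,0,0,0,0,0.14,0.6],[0,0,0,0,0,0.14,0.6],[0,0,0,0,0,0.025,0.6],[0,0,0,0,0,0,0.6]]

```text
time: 3.1
ee_pos: [565.7, 150.8, 231.0]
eef_rot: [-3.058, -0.718, 0.001]
wrist_force: [0.3, 0.7, -0.7]
width: 51.3
finger_force: 0.0
```

```bash
python3 - <<'E'
from h import *
from rig import env
s=env.get_state();print(s["time"],s["q"].round(3),s["width"],s["wrist_force"])
go(s,b2w(40,85,21),-1.112)
E
```

```text
3.1 [0.142 0.292 1.482 0.    1.368 1.252] 51.33087448987787 [ 0.27940265  0.66181258 -0.69411533]
delta tool mm [-4.0e-01  1.0e-01  1.3e+02] psi -1.11 tilt [-6.e-04 -3.e-04 -1.e+00] wz needed 0.002
```

>>> drive_tool:
  increments:
    - [[0,0,0.03,0,0,0,0.6],[0,0,0.03,0,0,0,0.6],[0,0,0.03,0,0,0,0.6],[0,0,0.02,0,0,0,0.6],[0,0,0.01,0,0,0,0.6],[0,0,0.01,0,0,0,0.6],[0,0,0,0,0,0,0.6]]

```text
time: 3.8
ee_pos: [565.5, 150.7, 100.6]
eef_rot: [-3.059, -0.715, 0.002]
wrist_force: [0.1, -0.5, 1.0]
width: 51.4
finger_force: 0.0
```

>>> drive_tool:
  increments:
    - [[0,0,0,0,0,0,0.3],[0,0,0,0,0,0,0.15],[0,0,0,0,0,0,0],[0,0,0,0,0,0,0],[0,0,0,0,0,0,0],[0,0,0,0,0,0,0]]
  grip_force: 25

```text
time: 4.4
ee_pos: [566.5, 151.0, 102.3]
eef_rot: [-3.059, -0.714, -0.003]
wrist_force: [-0.9, -0.1, 5.8]
width: 9.1
finger_force: 28.3
```

>>> drive_tool:
  increments:
    - [[0,0,-0.001,0,0,-0.1,0],[0,0,0,0,0,-0.1,0],[0,0,0,0,0,-0.1,0],[0,0,0,0,0,-0.1,0],[0,0,0,0,0,-0.1,0],[0,0,0,0,0,-0.1,0],[0,0,0,0,0,-0.1,0]]

```text
time: 5.1
ee_pos: [565.9, 151.6, 102.4]
eef_rot: [-2.625, -1.724, -0.002]
wrist_force: [-0.8, 2.1, 1.9]
width: 9.3
finger_force: 27.8
```

>>> drive_tool:
  increments:
    - [[0,0,0,0,0,-0.1,0],[0,0,0,0,0,-0.1,0],[0,0,0,0,0,-0.1,0],[0,0,0,0,0,-0.1,0],[0,0,0,0,0,-0.1,0],[0,0,0,0,0,-0.1,0],[0,0,0,0,0,-0.1,0],[0,0,0,0,0,0,0]]

```text
time: 5.9
ee_pos: [564.9, 151.7, 102.4]
eef_rot: [-1.879, -2.515, -0.001]
wrist_force: [-2.8, 3.2, 3.1]
width: 9.2
finger_force: 28.0
```

```bash
python3 - <<'E'
from h import *
from rig import env
s=env.get_state();print(s["time"],s["q"].round(3),s["width"],s["wrist_force"],s["moment"])
go(s,b2w(40,85,21),yaw)
c=env.read_camera("top");cv2.imwrite("pics/t1.png",cv2.resize(c["img"][145:255,170:295],None,fx=6,fy=5.4,interpolation=cv2.INTER_CUBIC)[:,:,::-1])
E
```

```text
5.9 [ 0.142  0.389  1.675  0.002  1.079 -0.146] 9.169860908539892 [-2.83228446  3.18322217  3.10103755] [0.54638589 0.43028417 0.00242996]
delta tool mm [-1.2 -0.   1.4] psi 0.288 tilt [ 0.002  -0.0011 -1.    ] wz needed 0.009
```

View pics/t1.png

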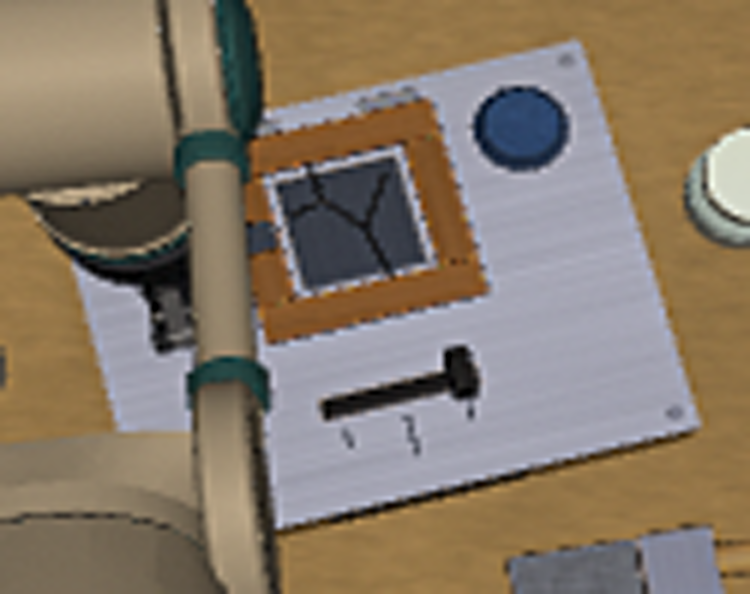

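The picture shows the button's arm lying across the frame's edge at crop (260,238), and the tool angle puts it at about 1.58 rad. Next I release, lift and go to the tab.

>>> drive_tool:
  increments:
    - [[0,0,0,0,0,0,0.3],[0,0,0,0,0,0,0.5],[0,0,0,0,0,0,0.5],[0,0,-0.02,0,0,0,0.5],[0,0,-0.04,0,0,0,0.5],[0,0,-0.04,0,0,0,0.5],[0,0,0,0,0,0,0.5]]

```text
time: 6.65
ee_pos: [569.9, 151.1, 208.3]
eef_rot: [1.875, 2.509, 0.013]
wrist_force: [0.8, 1.3, -0.0]
width: 43.1
finger_force: 0.0
```

```bash
python3 - <<'E'
from h import *
from rig import env
s=env.get_state();print(s["time"],s["width"])
go(s,b2w(-55,-30,115),yaw-np.pi/2)
E
```

```text
6.65 43.07034976670288
delta tool mm [-113.3 -100.7   12.4] psi 0.287 tilt [-0.0022  0.0123 -0.9999] wz needed 1.58
```

>>> drive_tool:
  increments:
    - [[-0.028,-0.025,0,0,0,0,0.5],[-0.028,-0.025,0,0,0,0,0.5],[-0.028,-0.025,0,0,0,0,0.5],[-0.028,-0.025,0,0,0,0,0.5],[0,0,0,0,0,0.14,0.5],[0,0,0,0,0,0.14,0.5],[0,0,0,0,0,0.14,0.5],[0,0,0,0,0,0.14,0.5]]

```text
time: 7.45
ee_pos: [501.6, 14.5, 201.7]
eef_rot: [2.509, 1.891, -0.001]
wrist_force: [0.2, 0.5, 0.4]
width: 42.5
finger_force: 0.0
```

>>> drive_tool:
  increments:
    - [[0,0,0,0,0,0.14,0.5],[0,0,0,0,0,0.14,0.5],[0,0,0,0,0,0.14,0.5],[0,0,0,0,0,0.14,0.5],[0,0,0,0,0,0.14,0.5],[0,0,0,0,0,0.14,0.5],[0,0,0,0,0,0.14,0.5],[0,0,0,0,0,0.04,0.5]]

```text
time: 8.25
ee_pos: [501.6, 14.7, 201.7]
eef_rot: [3.112, 0.43, -0.001]
wrist_force: [0.7, -0.3, -0.7]
width: 42.6
finger_force: 0.0
```

>>> drive_tool:
  increments:
    - [[0,0,0,0,0,0,0.5],[0,0,0,0,0,0,0.5]]

```text
time: 8.45
ee_pos: [501.7, 14.8, 201.9]
eef_rot: [3.111, 0.437, -0.001]
wrist_force: [-0.1, 0.2, -0.3]
width: 42.9
finger_force: 0.0
```

```bash
python3 - <<'E'
from h import *
from rig import env
s=env.get_state();print(s["time"],s["width"],s["q"].round(3))
go(s,b2w(-55,-30,9),yaw-np.pi/2)
c=env.read_camera("scene");cv2.imwrite("pics/s1.png",cv2.resize(c["img"][120:225,205:310],None,fx=5.7,fy=5.7,interpolation=cv2.INTER_CUBIC)[:,:,::-1])
E
```

```text
8.45 42.89815068409764 [-0.109  0.186  1.704 -0.     1.253  1.182]
delta tool mm [  3.5   2.  112.9] psi -1.291 tilt [-4.e-04  0.e+00 -1.e+00] wz needed 0.001
```

View pics/s1.png

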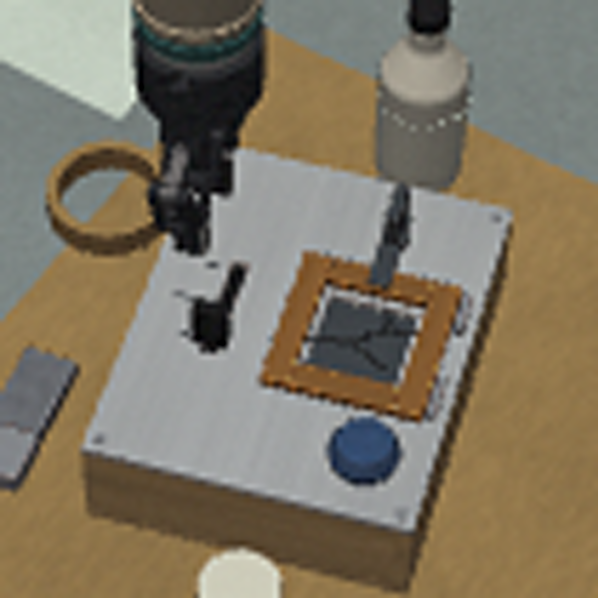

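The scene crop shows the turnbutton along the box's -y, its arm over the frame bar at (385,265), so the frame is locked. The shutter tab is still shut at (210,325). I'll descend and grip the tab.

>>> drive_tool:
  increments:
    - [[0.0035,0.002,0.03,0,0,0,0.5],[0,0,0.03,0,0,0,0.5],[0,0,0.02,0,0,0,0.5],[0,0,0.015,0,0,0,0.5],[0,0,0.01,0,0,0,0.5],[0,0,0.008,0,0,0,0.5],[0,0,0,0,0,0,0.5]]

```text
time: 9.2
ee_pos: [505.3, 14.1, 88.6]
eef_rot: [-3.111, -0.437, 0.002]
wrist_force: [-0.4, -0.1, -0.7]
width: 42.6
finger_force: 0.0
```

>>> drive_tool:
  increments:
    - [[0,0,0,0,0,0,0.3],[0,0,0,0,0,0,0.2],[0,0,0,0,0,0,0],[0,0,0,0,0,0,0],[0,0,0,0,0,0,0],[0,0,0,0,0,0,0]]
  grip_force: 50

```text
time: 9.8
ee_pos: [506.4, 13.9, 90.1]
eef_rot: [3.11, 0.437, 0.003]
wrist_force: [-0.5, -0.4, 5.8]
width: 11.2
finger_force: 51.8
```

```bash
python3 - <<'E'
from h import *
from rig import env
s=env.get_state();print(s["time"],s["width"],s["wrist_force"],"box",w2b(s["ee_pos"]))
go(s,b2w(-55,0,9),yaw-np.pi/2)
E
```

```text
9.8 11.19178401771502 [-0.50462491 -0.44184677  5.7709047 ] box [-54.16176558 -30.2068345   10.14432525]
delta tool mm [ -0.8 -30.2   1.1] psi -1.292 tilt [ 1.7e-03  9.0e-04 -1.0e+00] wz needed 0.0
```

>>> drive_tool:
  increments:
    - [[0,-0.005,0,0,0,0,0],[0,-0.005,0,0,0,0,0],[0,-0.005,0,0,0,0,0],[0,-0.005,0,0,0,0,0],[0,-0.005,0,0,0,0,0],[0,-0.005,0,0,0,0,0],[0,0,0,0,0,0,0],[0,0,0,0,0,0,0]]

```text
time: 10.6
ee_pos: [498.6, 41.0, 90.2]
eef_rot: [3.107, 0.438, 0.003]
wrist_force: [0.1, -7.2, 5.2]
width: 11.3
finger_force: 51.7
```

```bash
python3 - <<'E'
from h import *
from rig import env
s=env.get_state();print(s["time"],s["width"],s["wrist_force"],"box",w2b(s["ee_pos"]),s["finger_force"])
go(s,b2w(-55,0,9),yaw-np.pi/2)
c=env.read_camera("top");a=c["img"][145:255,170:295]
c2=env.read_camera("scene");b=c2["img"][130:225,205:310]
print(env.get_state()["wrist_force"])
# shutter edge: white/dark boundary in the window along box y (rays at deck height)
for n,cc in(("top",c),("scene",c2)):
    for x in(22,30,50,58):
        L=[]
        for y in range(-34,35,4):
            u=proj(cc,b2w(x,y,-2));L.append(int(cv2.getRectSubPix(cc["img"],(1,1),tuple(map(float,u))).mean()))
        print(n,x,L)
o=np.hstack([cv2.resize(a,(400,352),interpolation=2),cv2.resize(b,(400,352),interpolation=2)])
cv2.imwrite("pics/t2.png",o[:,:,::-1])
E
```

```text
10.6 11.314135340390342 [ 0.13109264 -7.18614166  5.18886864] box [-54.17289705  -1.94381278  10.15278886] 51.729862689971924
delta tool mm [-0.8 -1.9  1.1] psi -1.291 tilt [ 0.0015  0.0043 -1.    ] wz needed 0.001
[ 0.71084397 -6.70043444  4.59215374]
top 22 [141, 141, 142, 144, 144, 146, 147, 148, 149, 152, 151, 153, 154, 155, 155, 156, 155, 155]
top 30 [135, 136, 137, 137, 139, 140, 140, 141, 143, 143, 145, 146, 147, 148, 150, 151, 152, 153]
top 50 [107, 111, 113, 116, 118, 120, 122, 124, 126, 128, 130, 131, 132, 135, 135, 136, 136, 140]
top 58 [75, 76, 84, 94, 100, 104, 109, 111, 113, 115, 118, 121, 123, 125, 126, 128, 131, 138]
scene 22 [82, 108, 169, 201, 198, 201, 160, 83, 44, 67, 66, 67, 67, 66, 66, 65, 102, 134]
scene 30 [86, 102, 181, 201, 198, 202, 194, 39, 45, 59, 67, 69, 67, 66, 64, 68, 95, 168]
scene 50 [83, 103, 158, 203, 195, 120, 101, 75, 61, 66, 62, 39, 50, 52, 53, 56, 75, 162]
scene 58 [83, 105, 202, 202, 132, 148, 163, 65, 63, 64, 66, 58, 46, 56, 68, 67, 102, 141]
```

View pics/t2.png

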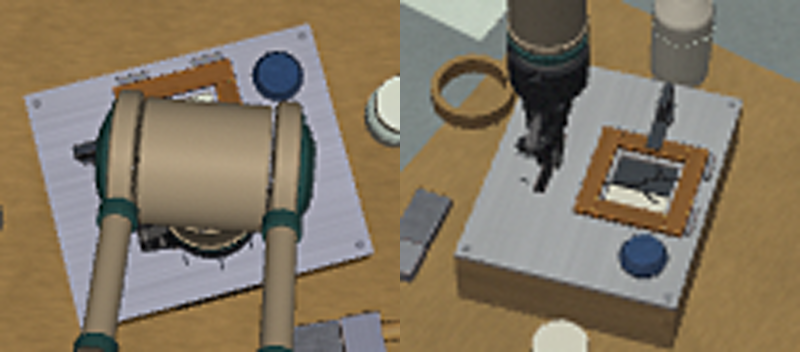

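The shutter's white part shows in the window's -y half, and the turnbutton stays locked. By the TCP, travel is about 28.3 mm, so I'll add the missing 2 mm.

>>> drive_tool:
  increments:
    - [[0,-0.002,0,0,0,0,0],[0,0,0,0,0,0,0],[0,0,0,0,0,0,0],[0,0,0,0,0,0,0],[0,0,0,0,0,0,0]]

```text
time: 11.2
ee_pos: [498.1, 42.7, 90.2]
eef_rot: [3.107, 0.438, 0.003]
wrist_force: [0.0, -8.2, 5.0]
width: 11.2
finger_force: 51.8
```

```bash
python3 - <<'E'
from h import *
from rig import env
s=env.get_state();print(s["time"],s["width"],s["wrist_force"],"box",w2b(s["ee_pos"]),s["finger_force"])
c=env.read_camera("scene")
for z in(0,-6):
  for x in(24,30,36):
    ys=np.arange(-36,37,1.);g=np.array([cv2.getRectSubPix(c["img"],(1,1),tuple(map(float,proj(c,b2w(x,y,z))))).mean() for y in ys])
    k=(ys>-25)&(ys<20);i=np.argmin(np.diff(g[k]));print(z,x,"edge",ys[k][i]+.5,g[::3].round())
p=[proj(c,b2w(-55,y,38)).round(1) for y in(-6,0,6)];print(p)
E
```

```text
11.2 11.196042240819969 [ 3.62637292e-03 -8.18019168e+00  4.99835692e+00] box [-54.17446949  -0.2349649   10.16279435] 51.76506221294403
0 24 edge -7.5 [ 83.  79. 133. 183. 198. 199. 199. 200. 187. 159.  85.  43.  60.  66.
  68.  68.  68.  66.  66.  67.  66.  84. 122. 135. 127.]
0 30 edge -7.5 [ 82.  93. 128. 192. 202. 198. 199. 201. 204. 127.  55.  50.  57.  68.
  67.  67.  66.  67.  67.  66.  68.  74. 124. 156.  95.]
0 36 edge -9.5 [ 82.  92. 129. 172. 201. 198. 198. 201. 201. 158.  64.  44.  53.  63.
  68.  68.  67.  68.  66.  65.  65.  82. 109. 142. 108.]
-6 24 edge -3.5 [ 86.  85.  80. 108. 175. 195. 200. 198. 199. 200. 172. 123.  53.  54.
  66.  67.  68.  69.  67.  66.  66.  67.  67. 103. 134.]
-6 30 edge -6.5 [ 85.  83.  88. 105. 163. 203. 199. 199. 200. 202. 164.  72.  53.  50.
  63.  68.  67.  66.  66.  67.  66.  65.  71.  96. 157.]
-6 36 edge -4.5 [ 85.  82.  80. 114. 159. 193. 199. 197. 200. 199. 181. 100.  36.  47.
  55.  68.  68.  68.  68.  67.  66.  65.  73.  93. 121.]
[array([243.3, 168.5]), array([243.8, 167.3]), array([244.2, 166. ])]
```

```bash
python3 -c "
from rig import env
print(env.close_job())"
```

```text
the job is handed in; nothing more can be done
None
```

I turned the turnbutton to about 1.58 rad, so it lies across the frame. The gripper is holding the shutter at about 30 mm of travel, half open, judged from the tool position and a spring force of about 8 N; the camera's read of the shutter edge was too uncertain to confirm it. The job is handed in.

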